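# Load a battery into its carrier and fit the carrier in the tester

## Task

Test the yellow battery: stand it upright in the pocket of the red carrier, right down on the pocket's floor, and only then lift the carrier with the battery in it and fit it into the bay of the grey battery tester, between the green guides, lying flat on the seat. Leave both there and let go.

Things in the scene. Friction and masses are not known exactly. Their poses are not given: they have to be found in the camera images.
- battery_yellow: Yellow battery pack, yellow top with 3 brass strips, black foot: upright block 56 (own x) by 28 (y) by 40 mm (z), about 80 g, standing on the table. Origin: centre of its underside, z up. Grasp from above across its 28 mm width. A white and a blue battery of the same shape stand near; which is where varies.
- carrier_red: Red open tray, 82 (own x) by 54 (y) by 20 mm high, about 110 g, flat on the table. Origin: centre of its underside, z up. Pocket floor 6 mm above the underside, 66 by 38 mm, widening to 76 by 48 at the rim; the battery's long side goes along x, either way round. Rigid upright outer walls: grasp from above across the 54 mm at mid length. A black one of the same shape lies near; they swap places.
- bay (a point): Centre of the top of the tester's seat, 33 mm above the table, z up; the carrier's 82 mm side lies along x, either way round. Seat 78 (x) by 40 mm. Green guides rise 16 mm above it: a wall at each x end, four corner pieces on the y sides 28 to 42 mm from centre in x. Their faces lean out: space 90 by 62 mm at the seat, 100 by 72 at their tops.
- tester: Grey battery tester fixed to the table; place and heading vary. Origin: under the bay's centre at table height; axes as the bay's. Base 130 mm wide (y), its top 25 mm up, 8 mm below the seat, so fingers have room beside the carrier in the open middle 56 mm of the y sides. Control box with screen, 52 mm high, from x = -60 to -155 mm.
There are look-alikes about, which are no part of the job. What is shaped like the carrier_red but pink is not meant.

How it is judged:
By the outcome, as a careful person would: the job done as asked, in the order asked, and still so for the second after the job is handed in, with the robot touching nothing.
It also fails if it takes over 58 s, if anything falls off the work surface, if the arm or the gripper's body presses on something with over 40 N, if the wrist force passes 120 N, or if a joint passes its speed limit or range.

## Robot

A 7-joint arm with a two-finger parallel gripper is mounted at the origin on the work surface. World frame = base frame: x ahead of the robot, y to its left, z up, the work surface at z = 0. Lengths are in m, angles in rad, forces in N, time in s.
With the tool pointing down it reaches from about 0.4 to 0.85 m from the base axis. Payload 10.4 kg.
Tool frame: the origin (TCP) lies midway between the tips of the shut fingers; the grasp point (between the pads) lies arm.tcp_to_grasp behind it (arm.tcp_to_grasp is the distance from the TCP to the grasp point, in m); z points along the fingers, y is the line along which they close (so a half turn about z gives the same grasp; the last joint's range is limited). The gripper opens to 87 mm and grips with 3 to 60 N. Pads are 19 mm wide; open, the fingers measure 117 mm over their backs; the gripper's body (75 mm by 190 mm) begins 51 mm behind the grasp point.
Start: joints at [-1.175, 0.332, -0.065, 1.46, 0.022, 1.35, -0.088], TCP at [0.254, 0.571, 0.223] pointing down, gripper open.
Joint ranges: [-2.6, 2.6], [-0.5, 2.12], [-1.47, 1.34], [0.16, 2.42], [-1.27, 4.41], [0.06, 2.06], [-2.6, 2.6]. Speed limits (rad/s): [2.22, 2.22, 2.79, 2.79, 3.14, 3.14, 3.14].

## Interface

Orientations are given as a unit quaternion [w, x, y, z].
In Python, from bench import telemetry, cams, ticket, arm gives the robot as it stands.
- The arm moves only by the tool carry_out, never from a script. Its argument "targets" is a list of rows, each an object of numbers: "dx", "dy", "dz": the shift along the tool's x, y, z in mm; "rx", "ry", "rz": the turn, a rotation vector about the tool's x, y, z in rad. A call has 1 to 20 rows; each row is the pose to reach, as a shift and turn from the pose commanded when the call began, along the tool's axes at that moment; what a row does not reach only later rows make up. A row lasts 1/10 s, in which the tool goes at most 50 mm and 8.59 degrees, less where a joint would pass 70% of its speed; a pose out of reach is approached as far as the arm can. A call with a gripper value outside its range is refused whole. "jaw" is the opening, from 0 (shut) to 1 (fully open), set as the call begins (left out, the last holds). The fingers move at their own pace and stop on an object; the grip force is fixed at half the most. Time passes only in rows, so rows that repeat a pose let the fingers close. It gives the time, the measured TCP pose, the force, the opening and the grip force at its end, in the units of the state.
- telemetry.read_state(): the state, without advancing time (a new reading comes with each control period).
- cams.snapshot(name): name is "side" or "top"; returns a dict with "img" (400x640x3 uint8, red, green, blue), "fx", "fy", "cx", "cy" (pixels), "view" (4x4, takes a point from world to camera coordinates). Camera axes: x right, y up, looking along -z (the intrinsics and any distortion apply to the point x, -y, -z); pixel columns grow to the right and rows downward; lengths in m; the calibration is good to about 2 mm. A picture is of the moment at which its call begins. There is no depth.
- ticket.finish_job(): hands the job in; it is judged then, once.
The state is a dict: "time": time; "q": joint angles; "dq": joint speeds; "effort": joint torques, N m; "tcp_pos": TCP position; "tcp_rot": TCP orientation; "force": force on the tool from outside, world axes, zero at the start; "torque": the same for the moment, N m; "finger_gap": opening from 0.0 (shut) to 1.0 (fully open); "grasp_force": force on a finger pad.
Only numpy, scipy, OpenCV 4.12 (cv2) and the standard library are available. Lean on these libraries where they do the work, as an engineer would, in place of code of your own. Each camera call takes 0.05 s, during which the arm holds its last target. There are 200 camera calls.

## Working session

There is one attempt and no reset: what is moved stays moved. The work goes in short steps, Python scripts to look and compute and a tool call to move; the robot and the scene stay as the last step left them, time stands still between calls to the robot, and variables do not carry over. Pictures are saved under pics/ and viewed, at most 10 in all, crops included, and the job is handed in when it is done.

Besides the shell and the picture viewer there is one more tool, called after "Request:" in YAML: its name, and indented under it one key for each argument. carry_out: Moves the arm, as the interface text tells. Its arguments: {"type":"object","properties":{"targets":{"type":"array"},"jaw":{"type":"number"}},"required":["targets"]}

```bash
ls; mkdir -p pics
python3 - <<'E'
from bench import telemetry,cams,arm
import cv2,numpy as np
s=telemetry.read_state();print({k:np.round(v,3) for k,v in s.items()});print(arm.tcp_to_grasp,[a for a in dir(arm) if a[0]!='_'])
for n in("top","side"):
    c=cams.snapshot(n);cv2.imwrite(f"pics/{n}0.png",c["img"][:,:,::-1]);print({k:v for k,v in c.items() if k!="img"})
    np.savez(f"{n}0.npz",**c)
E
```

```text
pics
{'time': np.float64(0.0), 'q': array([-1.175,  0.333, -0.065,  1.461,  0.022,  1.35 , -0.088]), 'dq': array([-0.001,  0.001, -0.001, -0.   ,  0.001, -0.   , -0.001]), 'effort': array([-0.0000e+00, -6.2326e+01,  2.5000e-02, -3.8990e+01, -6.1000e-02,
        4.0000e-02,  0.0000e+00]), 'tcp_pos': array([0.254, 0.571, 0.222]), 'tcp_rot': array([-0.   ,  0.208,  0.978, -0.001]), 'force': array([0.427, 0.537, 0.176]), 'torque': array([-0.022,  0.009, -0.032]), 'grasp_force': np.float64(0.0), 'finger_gap': np.float64(1.002)}
0.0187 ['MotionError', 'tcp_to_grasp']
{'fx': 419.3996595429077, 'fy': 419.3996595429077, 'cx': 318.8295010651043, 'cy': 198.81398603690315, 'view': array([[-0.01916574, -0.99977891, -0.00864907,  0.03673923],
       [ 0.99068875, -0.0201563 ,  0.13464589, -0.54965579],
       [-0.13479045, -0.00598795,  0.99085603, -0.90133166],
       [ 0.        ,  0.        ,  0.        ,  1.        ]])}
{'fx': 401.13203669899656, 'fy': 401.13203669899656, 'cx': 317.6862210497281, 'cy': 198.3513468297281, 'view': array([[-0.68637217, -0.72684246,  0.02435732,  0.39127763],
       [ 0.39388781, -0.34338445,  0.85260748, -0.2735235 ],
       [-0.61134739,  0.5948001 ,  0.52198392, -0.45933083],
       [ 0.        ,  0.        ,  0.        ,  1.        ]])}
```

View pics/top0.png

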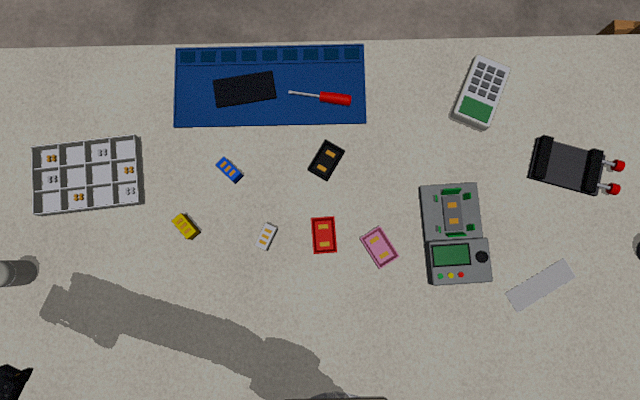

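View pics/side0.png

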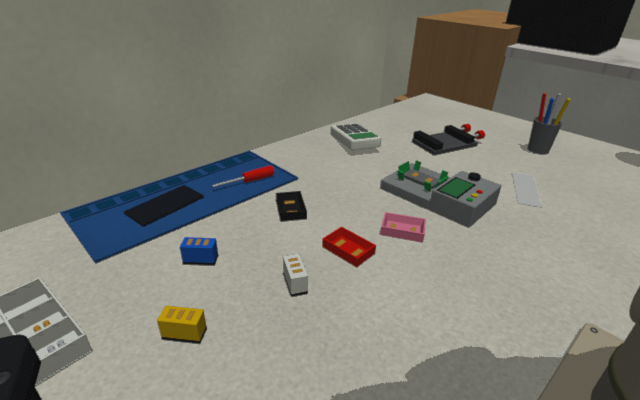

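In the top view, candidates are: yellow battery (186,225), with white (267,236) and blue (229,169) as look-alikes. The red carrier is at (324,235), with pink (379,246) and black (326,160) as decoys. The tester bay is at (452,212). Yellow and red match the description by colour. I'll fit the poses by silhouette and confirm them in one enlarged crop.

```bash
cat > h.py <<'E'
import numpy as np,cv2
from scipy.optimize import minimize,least_squares
def proj(c,P):
    P=np.atleast_2d(P);V=np.asarray(c["view"]);p=P@V[:3,:3].T+V[:3,3]
    return np.c_[c["cx"]+c["fx"]*p[:,0]/-p[:,2], c["cy"]+c["fy"]*p[:,1]/p[:,2]]
def ray(c,uv,z):
    V=np.asarray(c["view"]);R=V[:3,:3];o=-R.T@V[:3,3]
    d=R.T@np.array([(uv[0]-c["cx"])/c["fx"],-(uv[1]-c["cy"])/c["fy"],-1]);return o+d*(z-o[2])/d[2]
def mask(c,hue,box=None,smin=120,vmin=50):
    h=cv2.cvtColor(c["img"],cv2.COLOR_RGB2HSV).astype(int)
    m=(abs((h[...,0]-hue+90)%180-90)<9)&(h[...,1]>smin)&(h[...,2]>vmin)
    n,l,s,_=cv2.connectedComponentsWithStats(m.astype(np.uint8))
    if box is not None:
        k=np.zeros_like(m);k[box[1]:box[3],box[0]:box[2]]=1;m&=k
    return m
def hullmask(m):
    h=cv2.convexHull(np.argwhere(m)[:,::-1].astype(np.int32));o=np.zeros(m.shape,np.float32);cv2.fillConvexPoly(o,h,1);return o
def box(x,y,a,z0,z1,L,W):
    c,s=np.cos(a),np.sin(a)
    return np.array([[x+c*i*L/2-s*j*W/2,y+s*i*L/2+c*j*W/2,z] for i in(-1,1) for j in(-1,1) for z in(z0,z1)])
def render(c,P):
    S=8;o=np.zeros((400*2,640*2),np.uint8)
    h=cv2.convexHull(proj(c,P).astype(np.float32))
    cv2.fillConvexPoly(o,np.round((h*2+.5)*256).astype(np.int32),1,shift=8)
    return o.reshape(400,2,640,2).mean((1,3))
def fit(cs,ms,x0,z0,z1,L,W):
    def f(p):
        P=box(*p[:3],z0,z1,L,W);return sum(abs(render(c,P)-m).sum()/m.sum() for c,m in zip(cs,ms))
    best=min((minimize(f,[x0[0],x0[1],a],method="Nelder-Mead",options=dict(initial_simplex=np.array([[x0[0],x0[1],a],[x0[0]+.01,x0[1],a],[x0[0],x0[1]+.01,a],[x0[0],x0[1],a+.3]]))) for a in np.arange(-1.5,1.6,.5)),key=lambda r:r.fun)
    return best.x,best.fun
E
python3 - <<'E'
from h import *
t=dict(np.load("top0.npz"));s=dict(np.load("side0.npz"))
for n,hue,bt,bs,z0,z1,L,W in(("yel",26,(165,205,210,245),(150,295,215,345),.007,.04,.056,.028),("red",0,(300,205,345,260),(315,220,380,270),0,.02,.082,.054)):
    mt,ms=hullmask(mask(t,hue,bt)),hullmask(mask(s,hue,bs))
    x0=ray(t,np.argwhere(mt>0).mean(0)[::-1],.03)
    print(n,mt.sum(),ms.sum(),x0)
    for cs,m in(([t,s],[mt,ms]),([t],[mt]),([s],[ms])):print(fit(cs,m,x0,z0,z1,L,W))
g=mask(t,65,(410,175,500,240),80,30);n,l,st,ce=cv2.connectedComponentsWithStats(g.astype(np.uint8))
print([(st[i],ce[i].round(1)) for i in range(1,n) if st[i,4]>3])
im=t["img"][:,:,::-1]
a=cv2.resize(im[170:295,405:505],None,fx=4.8,fy=4.8,interpolation=cv2.INTER_CUBIC)
b=cv2.resize(im[200:262,165:215],None,fx=4.8,fy=4.8,interpolation=cv2.INTER_CUBIC)
d=cv2.resize(im[200:262,300:350],None,fx=4.8,fy=4.8,interpolation=cv2.INTER_CUBIC)
r=np.vstack([b,d]);r=cv2.copyMakeBorder(r,0,600-r.shape[0],0,0,0);cv2.imwrite("pics/crop1.png",np.hstack([a,r]))
E
```

```text
yel 392.0 1437.0 [0.4953555  0.32691035 0.03      ]
(array([0.49550931, 0.32882667, 0.76606788]), np.float64(0.1885607061196086))
(array([0.49548664, 0.32879737, 0.79114939]), np.float64(0.11224489795918367))
(array([ 0.49495277,  0.32946167, -2.44715463]), np.float64(0.05410577592205985))
red 893.0 1277.0 [0.47017303 0.01705784 0.03      ]
(array([0.47124495, 0.01707745, 0.05848   ]), np.float64(0.07607897849891394))
(array([0.47138461, 0.01709525, 0.06286767]), np.float64(0.03443449048152296))
(array([ 0.47103422,  0.01719541, -3.07833701]), np.float64(0.04032889584964761))
[(array([441, 188,  21,   7, 114], dtype=int32), array([450.8, 190.9])), (array([463, 192,   9,   8,  53], dtype=int32), array([466.7, 195.8])), (array([435, 195,   3,   7,  17], dtype=int32), array([435.9, 198.2])), (array([466, 224,   9,   7,  51], dtype=int32), array([470.4, 227. ])), (array([438, 226,   3,   7,  18], dtype=int32), array([439.1, 228.9])), (array([445, 232,  22,   5,  77], dtype=int32), array([455.8, 234.2]))]
```

View pics/crop1.png

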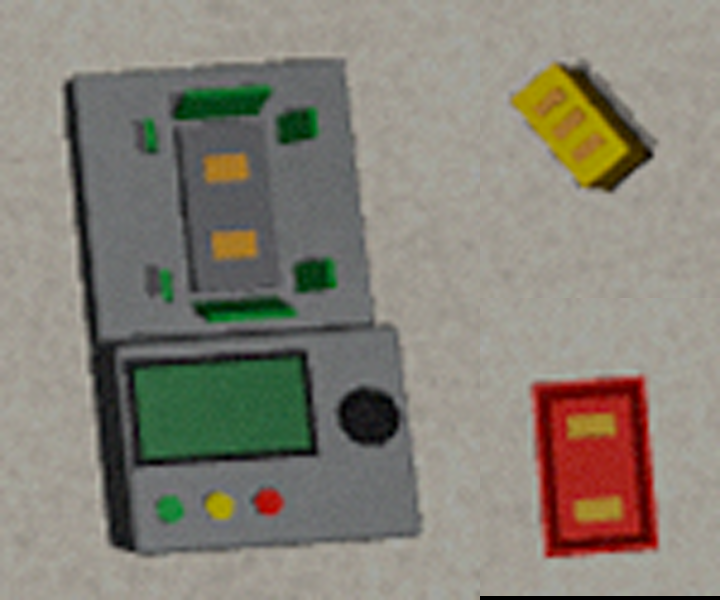

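The crop confirms three things. The yellow block has 3 brass strips at (186,225). The true-red tray is at (324,235). The tester's seat has crop corners (178,125), (262,120), (278,285) and (193,293), with the control box towards the robot, so bay +x points away from it.

```bash
cat >> h.py <<'E'
from scipy.spatial.transform import Rotation as Ro
def delta(pos,psi):
    from bench import telemetry
    s=telemetry.read_state();q=s["tcp_rot"];R=Ro.from_quat([q[1],q[2],q[3],q[0]])
    T=Ro.from_euler("z",psi)*Ro.from_euler("x",np.pi)
    print("t",round(float(s["time"]),2),"tcp",np.round(s["tcp_pos"],4),"d mm",np.round(R.inv().apply(np.array(pos)-s["tcp_pos"])*1e3,1),"r",np.round((R.inv()*T).as_rotvec(),3))
E
python3 - <<'E'
from h import *
t=dict(np.load("top0.npz"));s=dict(np.load("side0.npz"))
for smin,vm in((120,25),(90,25)):
  mt,ms=hullmask(mask(t,26,(165,205,210,245),smin,vm)),hullmask(mask(s,26,(150,295,215,345),smin,vm))
  for z0 in(.004,.008,.012):print(smin,z0,*[fit(a,b,[.4955,.329],z0,.04,.056,.028) for a,b in(([t,s],[mt,ms]),([t],[mt]),([s],[ms]))])
cr=lambda L:(np.array(L)+.5)/4.8-.5+[405,170]
seat=cr([(178,125),(262,120),(278,285),(193,293)]);bx=cr([(112,343),(395,325),(420,535),(135,553)])
M=np.array([[39,20,33],[39,-20,33],[-39,-20,33],[-39,20,33]])/1e3
def f(p,w=1):
    B=np.array([[-.06,p[3],.052],[-.06,-p[4],.052],[-.155,-p[4],.052],[-.155,p[3],.052]])
    R=Ro.from_euler("z",p[2]).as_matrix();T=[p[0],p[1],0]
    return np.r_[(proj(t,M@R.T+T)-seat).ravel(),w*(proj(t,B@R.T+T)-bx).ravel()]
for w in(1,0):
    r=least_squares(f,[.52,-.27,.09,.06,.06],args=(w,));print("bay",r.x,r.fun.round(1))
p=r.x
delta([.4955,.3288,.10],.76)
E
```

```text
120 0.004 (array([0.49611293, 0.32855702, 0.70369613]), np.float64(0.17090278808263673)) (array([0.49612998, 0.32815807, 0.71607922]), np.float64(0.09118357487922706)) (array([ 0.49593775,  0.32885331, -2.47257351]), np.float64(0.0726962457337884))
120 0.008 (array([ 0.49549238,  0.32816767, -2.41260205]), np.float64(0.18567006314817563)) (array([0.49586082, 0.32741104, 0.70380009]), np.float64(0.06823671497584541)) (array([ 0.49421166,  0.3298407 , -2.43960193]), np.float64(0.04607508532423208))
120 0.012 (array([ 0.49568265,  0.32803578, -2.43975943]), np.float64(0.24162915698009924)) (array([0.49603073, 0.32724325, 0.70552758]), np.float64(0.059178743961352656)) (array([0.49193171, 0.33035645, 0.65330821]), np.float64(0.08839590443686007))
90 0.004 (array([ 0.49605019,  0.32861122, -2.4390566 ]), np.float64(0.1347283572867403)) (array([0.49606652, 0.32849099, 0.70214243]), np.float64(0.07018561484918794)) (array([0.49600779, 0.32881234, 0.66954748]), np.float64(0.058338937457969066))
90 0.008 (array([ 0.49551049,  0.32839236, -2.41279806]), np.float64(0.1678405422400167)) (array([0.49625199, 0.32779633, 0.72943325]), np.float64(0.06380510440835267)) (array([ 0.49409567,  0.32984711, -2.43283279]), np.float64(0.04673839946200403))
90 0.012 (array([0.49585201, 0.32799247, 0.73172963]), np.float64(0.23238289459928818)) (array([0.49603912, 0.32739279, 0.71713889]), np.float64(0.058584686774941996)) (array([0.49194161, 0.33034601, 0.6536705 ]), np.float64(0.0917955615332885))
bay [ 0.51445795 -0.27086229  0.04367875  0.06404655  0.06358931] [-0.4 -0.  -0.1 -0.1  0.4  0.2  0.1 -0.3  0.2 -0.3  0.  -0.3 -0.   0.4
 -0.2  0.5]
bay [ 0.51427557 -0.27086538  0.03610863  0.06        0.06      ] [-0.2 -0.   0.   0.   0.2  0.3 -0.  -0.3  0.  -0.  -0.   0.  -0.   0.
  0.   0. ]
t 0.1 tcp [0.254  0.5707 0.2218] d mm [-318.9 -122.6  122. ] r [-1.000e-03  1.000e-03  1.963e+00]
```

Request:
carry_out:
  targets:
    - {"dx":-319,"dy":-122,"dz":122,"rz":2.01}
    - {"dx":-319,"dy":-122,"dz":122,"rz":2.01}
    - {"dx":-319,"dy":-122,"dz":122,"rz":2.01}
    - {"dx":-319,"dy":-122,"dz":122,"rz":2.01}
    - {"dx":-319,"dy":-122,"dz":122,"rz":2.01}
    - {"dx":-319,"dy":-122,"dz":122,"rz":2.01}
    - {"dx":-319,"dy":-122,"dz":122,"rz":2.01}
    - {"dx":-319,"dy":-122,"dz":122,"rz":2.01}
    - {"dx":-319,"dy":-122,"dz":122,"rz":2.01}
    - {"dx":-319,"dy":-122,"dz":122,"rz":2.01}
    - {"dx":-319,"dy":-122,"dz":122,"rz":2.01}
    - {"dx":-319,"dy":-122,"dz":122,"rz":2.01}
    - {"dx":-319,"dy":-122,"dz":122,"rz":2.01}
    - {"dx":-319,"dy":-122,"dz":122,"rz":2.01}
    - {"dx":-319,"dy":-122,"dz":122,"rz":2.01}
    - {"dx":-319,"dy":-122,"dz":122,"rz":2.01}
    - {"dx":-319,"dy":-122,"dz":122,"rz":2.01}
    - {"dx":-319,"dy":-122,"dz":122,"rz":2.01}
  jaw: 1

```text
$.targets[0]: bad value
```

```bash
python3 -c "
from h import *
delta([.4957,.3283,.018],.71)"
```

```text
t 0.1 tcp [0.254  0.5707 0.2218] d mm [-319.3 -122.9  204. ] r [-1.000e-03  1.000e-03  2.013e+00]
```

Request:
carry_out:
  targets:
    - {"dx":-40,"dy":-15,"dz":15,"rx":0,"ry":0,"rz":0.14}
  jaw: 1

```text
time: 0.2
tcp_pos: [0.2796, 0.5451, 0.2083]
tcp_rot: [-0.002, 0.272, 0.962, 0.002]
force: [-0.1, 1.2, -0.2]
finger_gap: 0.999
grasp_force: 0.0
```

```bash
python3 -c "
from h import *
delta([.4957,.3283,.1],.71)"
```

```text
t 0.2 tcp [0.2796 0.5451 0.2083] d mm [-298.  -72.  107.] r [-0.002 -0.005  1.881]
```

Request:
carry_out:
  targets:
    - {"dx":-298,"dy":-72,"dz":107,"rx":0,"ry":0,"rz":1.88}
    - {"dx":-298,"dy":-72,"dz":107,"rx":0,"ry":0,"rz":1.88}
    - {"dx":-298,"dy":-72,"dz":107,"rx":0,"ry":0,"rz":1.88}
    - {"dx":-298,"dy":-72,"dz":107,"rx":0,"ry":0,"rz":1.88}
    - {"dx":-298,"dy":-72,"dz":107,"rx":0,"ry":0,"rz":1.88}
    - {"dx":-298,"dy":-72,"dz":107,"rx":0,"ry":0,"rz":1.88}
    - {"dx":-298,"dy":-72,"dz":107,"rx":0,"ry":0,"rz":1.88}
    - {"dx":-298,"dy":-72,"dz":107,"rx":0,"ry":0,"rz":1.88}
    - {"dx":-298,"dy":-72,"dz":107,"rx":0,"ry":0,"rz":1.88}
    - {"dx":-298,"dy":-72,"dz":107,"rx":0,"ry":0,"rz":1.88}
    - {"dx":-298,"dy":-72,"dz":107,"rx":0,"ry":0,"rz":1.88}
    - {"dx":-298,"dy":-72,"dz":107,"rx":0,"ry":0,"rz":1.88}
    - {"dx":-298,"dy":-72,"dz":107,"rx":0,"ry":0,"rz":1.88}
    - {"dx":-298,"dy":-72,"dz":107,"rx":0,"ry":0,"rz":1.88}
    - {"dx":-298,"dy":-72,"dz":107,"rx":0,"ry":0,"rz":1.88}
    - {"dx":-298,"dy":-72,"dz":107,"rx":0,"ry":0,"rz":1.88}
    - {"dx":-298,"dy":-72,"dz":107,"rx":0,"ry":0,"rz":1.88}

```text
time: 1.9
tcp_pos: [0.4991, 0.322, 0.1005]
tcp_rot: [-0.0, 0.939, 0.345, -0.0]
force: [0.1, 0.6, -0.1]
finger_gap: 0.998
grasp_force: 0.0
```

```bash
python3 -c "
from h import *
delta([.4957,.3283,.018],.71)"
```

```text
t 1.9 tcp [0.4991 0.322  0.1005] d mm [ 1.5 -7.  82.5] r [-0.    -0.    -0.006]
```

Request:
carry_out:
  targets:
    - {"dx":1.5,"dy":-7,"dz":15,"rx":0,"ry":0,"rz":-0.006}
    - {"dx":1.5,"dy":-7,"dz":35,"rx":0,"ry":0,"rz":-0.006}
    - {"dx":1.5,"dy":-7,"dz":55,"rx":0,"ry":0,"rz":-0.006}
    - {"dx":1.5,"dy":-7,"dz":70,"rx":0,"ry":0,"rz":-0.006}
    - {"dx":1.5,"dy":-7,"dz":78,"rx":0,"ry":0,"rz":-0.006}
    - {"dx":1.5,"dy":-7,"dz":82,"rx":0,"ry":0,"rz":-0.006}
    - {"dx":1.5,"dy":-7,"dz":82,"rx":0,"ry":0,"rz":-0.006}
    - {"dx":1.5,"dy":-7,"dz":82,"rx":0,"ry":0,"rz":-0.006}

```text
time: 2.7
tcp_pos: [0.4962, 0.3286, 0.0192]
tcp_rot: [-0.0, 0.938, 0.347, 0.001]
force: [0.3, 0.2, -0.0]
finger_gap: 0.999
grasp_force: 0.0
```

Request:
carry_out:
  targets:
    - {"dx":0,"dy":0,"dz":0,"rx":0,"ry":0,"rz":0}
    - {"dx":0,"dy":0,"dz":0,"rx":0,"ry":0,"rz":0}
    - {"dx":0,"dy":0,"dz":0,"rx":0,"ry":0,"rz":0}
    - {"dx":0,"dy":0,"dz":0,"rx":0,"ry":0,"rz":0}
    - {"dx":0,"dy":0,"dz":0,"rx":0,"ry":0,"rz":0}
    - {"dx":0,"dy":0,"dz":0,"rx":0,"ry":0,"rz":0}
    - {"dx":0,"dy":0,"dz":0,"rx":0,"ry":0,"rz":0}
    - {"dx":0,"dy":0,"dz":0,"rx":0,"ry":0,"rz":0}
    - {"dx":0,"dy":0,"dz":0,"rx":0,"ry":0,"rz":0}
    - {"dx":0,"dy":0,"dz":0,"rx":0,"ry":0,"rz":0}
  jaw: 0

```text
time: 3.7
tcp_pos: [0.4957, 0.3283, 0.0186]
tcp_rot: [-0.0, 0.938, 0.347, 0.0]
force: [0.7, 0.2, -0.4]
finger_gap: 0.317
grasp_force: 30.0
```

Request:
carry_out:
  targets:
    - {"dx":0,"dy":0,"dz":-10,"rx":0,"ry":0,"rz":0}
    - {"dx":0,"dy":0,"dz":-35,"rx":0,"ry":0,"rz":0}
    - {"dx":0,"dy":0,"dz":-60,"rx":0,"ry":0,"rz":0}
    - {"dx":0,"dy":0,"dz":-80,"rx":0,"ry":0,"rz":0}
    - {"dx":0,"dy":0,"dz":-80,"rx":0,"ry":0,"rz":0}
    - {"dx":0,"dy":0,"dz":-80,"rx":0,"ry":0,"rz":0}

```text
time: 4.3
tcp_pos: [0.4957, 0.3284, 0.0988]
tcp_rot: [-0.0, 0.938, 0.347, 0.0]
force: [-0.4, -0.2, -1.9]
finger_gap: 0.321
grasp_force: 30.0
```

Run:
```python
from h import *
from bench import cams
c=cams.snapshot("side");cv2.imwrite("pics/s1.png",c["img"][:,:,::-1]);np.savez("side1.npz",**c)
c=cams.snapshot("top");np.savez("top1.npz",**c)
delta([.4712,.0171,.1],.06)
```

```text
t 4.4 tcp [0.4951 0.328  0.0975] d mm [-220.5  220.4   -2.1] r [0.    0.002 0.649]
```

View pics/s1.png

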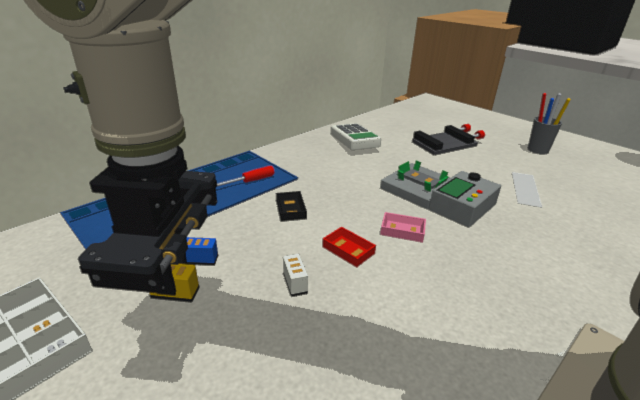

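The battery is held (gap 28 mm) at about (175,280). Carrier and tester are unmoved. Next is the move over the carrier.

Request:
carry_out:
  targets:
    - {"dx":-15,"dy":15,"dz":-2,"rx":0,"ry":0,"rz":0.05}
    - {"dx":-40,"dy":40,"dz":-2,"rx":0,"ry":0,"rz":0.13}
    - {"dx":-65,"dy":65,"dz":-2,"rx":0,"ry":0,"rz":0.21}
    - {"dx":-90,"dy":90,"dz":-2,"rx":0,"ry":0,"rz":0.29}
    - {"dx":-115,"dy":115,"dz":-2,"rx":0,"ry":0,"rz":0.37}
    - {"dx":-140,"dy":140,"dz":-2,"rx":0,"ry":0,"rz":0.45}
    - {"dx":-165,"dy":165,"dz":-2,"rx":0,"ry":0,"rz":0.53}
    - {"dx":-190,"dy":190,"dz":-2,"rx":0,"ry":0,"rz":0.6}
    - {"dx":-210,"dy":210,"dz":-2,"rx":0,"ry":0,"rz":0.649}
    - {"dx":-220,"dy":220,"dz":-2,"rx":0,"ry":0,"rz":0.649}
    - {"dx":-220,"dy":220,"dz":-2,"rx":0,"ry":0,"rz":0.649}
    - {"dx":-220,"dy":220,"dz":-2,"rx":0,"ry":0,"rz":0.649}
    - {"dx":-220,"dy":220,"dz":-2,"rx":0,"ry":0,"rz":0.649}

```text
time: 5.7
tcp_pos: [0.4721, 0.0196, 0.1004]
tcp_rot: [-0.0, 1.0, 0.031, -0.0]
force: [-0.2, -0.4, -1.8]
finger_gap: 0.319
grasp_force: 30.0
```

```bash
python3 -c "
from h import *
delta([.4712,.0171,.0245],.06)"
```

```text
t 5.7 tcp [0.4721 0.0196 0.1004] d mm [-1.   2.5 75.9] r [-0.     0.     0.003]
```

Request:
carry_out:
  targets:
    - {"dx":0,"dy":0,"dz":10,"rx":0,"ry":0,"rz":0}
    - {"dx":0,"dy":0,"dz":30,"rx":0,"ry":0,"rz":0}
    - {"dx":0,"dy":0,"dz":45,"rx":0,"ry":0,"rz":0}
    - {"dx":0,"dy":0,"dz":45,"rx":0,"ry":0,"rz":0}
    - {"dx":0,"dy":0,"dz":45,"rx":0,"ry":0,"rz":0}

```text
time: 6.2
tcp_pos: [0.4718, 0.0183, 0.0553]
tcp_rot: [0.0, 1.0, 0.03, -0.0]
force: [0.1, -0.4, -0.7]
finger_gap: 0.318
grasp_force: 30.0
```

Run:
```python
from h import *
from bench import cams
delta([.4712,.0171,.0245],.06)
o=[]
for n,b in(("top",(270,185,375,285)),("side",(300,170,405,270))):
    c=cams.snapshot(n);o.append(cv2.resize(c["img"][b[1]:b[3],b[0]:b[2],::-1],(400,380),interpolation=cv2.INTER_CUBIC))
cv2.imwrite("pics/p2.png",np.hstack(o))
```

```text
t 6.2 tcp [0.4718 0.0183 0.0553] d mm [-0.6  1.2 30.8] r [0.001 0.001 0.001]
```

View pics/p2.png

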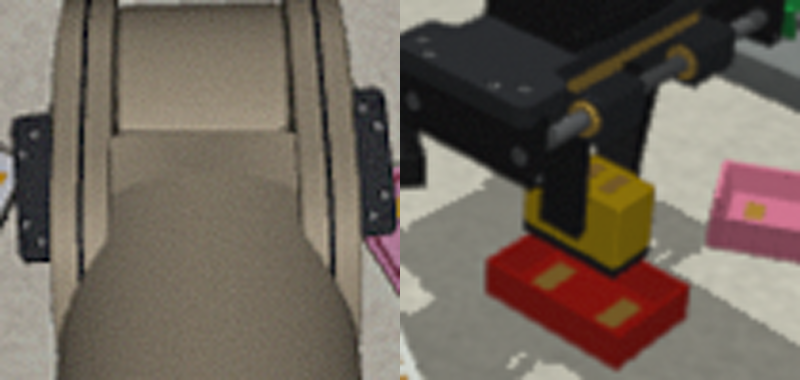

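The side view shows the battery upright and level above the red tray, aligned with it. I'll lower it to the pocket floor.

Request:
carry_out:
  targets:
    - {"dx":-0.5,"dy":1,"dz":5,"rx":0,"ry":0,"rz":0}
    - {"dx":-0.5,"dy":1,"dz":12,"rx":0,"ry":0,"rz":0}
    - {"dx":-0.5,"dy":1,"dz":18,"rx":0,"ry":0,"rz":0}
    - {"dx":-0.5,"dy":1,"dz":23,"rx":0,"ry":0,"rz":0}
    - {"dx":-0.5,"dy":1,"dz":26,"rx":0,"ry":0,"rz":0}
    - {"dx":-0.5,"dy":1,"dz":28,"rx":0,"ry":0,"rz":0}
    - {"dx":-0.5,"dy":1,"dz":29.5,"rx":0,"ry":0,"rz":0}
    - {"dx":-0.5,"dy":1,"dz":30.5,"rx":0,"ry":0,"rz":0}
    - {"dx":-0.5,"dy":1,"dz":30.5,"rx":0,"ry":0,"rz":0}
    - {"dx":-0.5,"dy":1,"dz":30.5,"rx":0,"ry":0,"rz":0}

```text
time: 7.3
tcp_pos: [0.4716, 0.0171, 0.0251]
tcp_rot: [-0.0, 1.0, 0.03, 0.0]
force: [0.0, -1.1, -0.1]
finger_gap: 0.322
grasp_force: 30.0
```

Request:
carry_out:
  targets:
    - {"dx":0,"dy":0,"dz":0,"rx":0,"ry":0,"rz":0}
    - {"dx":0,"dy":0,"dz":0,"rx":0,"ry":0,"rz":0}
    - {"dx":0,"dy":0,"dz":0,"rx":0,"ry":0,"rz":0}
    - {"dx":0,"dy":0,"dz":0,"rx":0,"ry":0,"rz":0}
    - {"dx":0,"dy":0,"dz":0,"rx":0,"ry":0,"rz":0}
    - {"dx":0,"dy":0,"dz":0,"rx":0,"ry":0,"rz":0}
    - {"dx":0,"dy":0,"dz":0,"rx":0,"ry":0,"rz":0}
    - {"dx":0,"dy":0,"dz":0,"rx":0,"ry":0,"rz":0}
  jaw: 1

```text
time: 8.1
tcp_pos: [0.4714, 0.0171, 0.025]
tcp_rot: [-0.0, 1.0, 0.03, -0.0]
force: [-0.1, 0.6, 0.2]
finger_gap: 0.949
grasp_force: 0.0
```

Run:
```python
from h import *
from bench import cams
c=cams.snapshot("side");np.savez("side2.npz",**c)
s0=dict(np.load("side0.npz"))
bs=(315,220,380,270)
m=hullmask(mask(c,0,bs)|0);
print("red fit side-only before .4710 .0172:",fit([c],[m],[.4712,.017],0,.02,.082,.054))
# expected battery outline at floor
b=(300,170,405,270);k=6;im=cv2.resize(c["img"][b[1]:b[3],b[0]:b[2],::-1],None,fx=k,fy=k-.1,interpolation=cv2.INTER_CUBIC)[:600,:800].copy()
for P,col in((box(.4716,.0171,.06,.006,.046,.056,.028),(255,255,0)),(box(.4712,.0171,.06,0,.02,.082,.054),(0,255,0))):
    for p in proj(c,P):cv2.circle(im,tuple(np.int32(((p-[b[0],b[1]]+.5)*k))),4,col,1)
cv2.imwrite("pics/p3.png",im)
delta([.4712,.0171,.005],.06)
```

```text
red fit side-only before .4710 .0172: (array([0.4703678 , 0.0176059 , 0.04646089]), np.float64(0.2890776699029126))
t 8.15 tcp [0.4715 0.0171 0.025 ] d mm [-0.3 -0.  20. ] r [-0. -0. -0.]
```

View pics/p3.png

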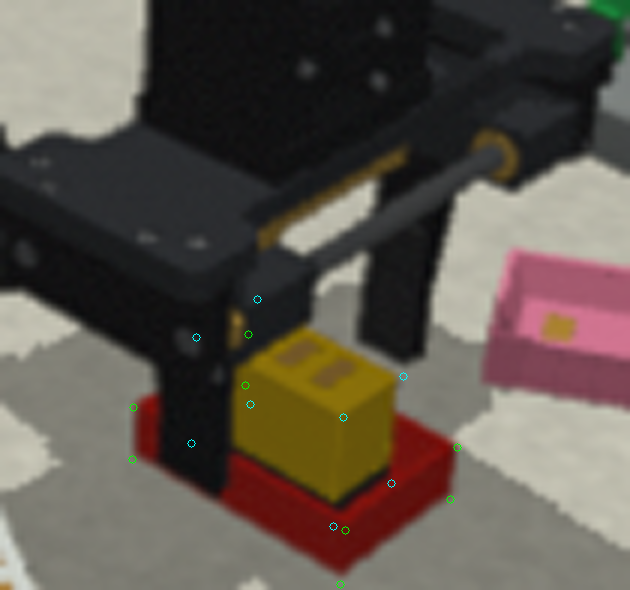

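The picture matches the projection, allowing for the 0.983 vertical scale of the crop. The battery's top front corner at (340,410) is at the expected seated height, so it is upright on the floor of the pocket, and the carrier has not moved. Now I lower the open fingers around the carrier.

Request:
carry_out:
  targets:
    - {"dx":0,"dy":0,"dz":6,"rx":0,"ry":0,"rz":0}
    - {"dx":0,"dy":0,"dz":13,"rx":0,"ry":0,"rz":0}
    - {"dx":0,"dy":0,"dz":18,"rx":0,"ry":0,"rz":0}
    - {"dx":0,"dy":0,"dz":21,"rx":0,"ry":0,"rz":0}
    - {"dx":0,"dy":0,"dz":22,"rx":0,"ry":0,"rz":0}
    - {"dx":0,"dy":0,"dz":22,"rx":0,"ry":0,"rz":0}
    - {"dx":0,"dy":0,"dz":22,"rx":0,"ry":0,"rz":0}
  jaw: 1

```text
time: 8.85
tcp_pos: [0.4716, 0.0171, 0.0031]
tcp_rot: [-0.0, 1.0, 0.03, 0.0]
force: [-0.6, 0.5, 0.8]
finger_gap: 1.0
grasp_force: 0.0
```

Request:
carry_out:
  targets:
    - {"dx":0,"dy":0,"dz":0,"rx":0,"ry":0,"rz":0}
    - {"dx":0,"dy":0,"dz":0,"rx":0,"ry":0,"rz":0}
    - {"dx":0,"dy":0,"dz":0,"rx":0,"ry":0,"rz":0}
    - {"dx":0,"dy":0,"dz":0,"rx":0,"ry":0,"rz":0}
    - {"dx":0,"dy":0,"dz":0,"rx":0,"ry":0,"rz":0}
    - {"dx":0,"dy":0,"dz":0,"rx":0,"ry":0,"rz":0}
    - {"dx":0,"dy":0,"dz":0,"rx":0,"ry":0,"rz":0}
    - {"dx":0,"dy":0,"dz":0,"rx":0,"ry":0,"rz":0}
  jaw: 0

```text
time: 9.65
tcp_pos: [0.4715, 0.0171, 0.003]
tcp_rot: [-0.0, 1.0, 0.03, -0.0]
force: [-0.2, -0.6, 0.8]
finger_gap: 0.62
grasp_force: 30.0
```

Request:
carry_out:
  targets:
    - {"dx":0,"dy":0,"dz":-5,"rx":0,"ry":0,"rz":0}
    - {"dx":0,"dy":0,"dz":-15,"rx":0,"ry":0,"rz":0}
    - {"dx":0,"dy":0,"dz":-30,"rx":0,"ry":0,"rz":0}
    - {"dx":0,"dy":0,"dz":-50,"rx":0,"ry":0,"rz":0}
    - {"dx":0,"dy":0,"dz":-70,"rx":0,"ry":0,"rz":0}
    - {"dx":0,"dy":0,"dz":-90,"rx":0,"ry":0,"rz":0}
    - {"dx":0,"dy":0,"dz":-107,"rx":0,"ry":0,"rz":0}
    - {"dx":0,"dy":0,"dz":-107,"rx":0,"ry":0,"rz":0}
    - {"dx":0,"dy":0,"dz":-107,"rx":0,"ry":0,"rz":0}
    - {"dx":0,"dy":0,"dz":-107,"rx":0,"ry":0,"rz":0}

```text
time: 10.65
tcp_pos: [0.4708, 0.017, 0.1092]
tcp_rot: [0.0, 1.0, 0.03, -0.001]
force: [-0.8, 0.5, -2.4]
finger_gap: 0.621
grasp_force: 30.0
```

```bash
python3 -c "
from h import *
delta([.5145,-.2709,.11],.044)"
```

```text
t 10.65 tcp [0.4708 0.017  0.1092] d mm [ 26.4 290.   -0.8] r [0.    0.001 0.016]
```

Request:
carry_out:
  targets:
    - {"dx":1,"dy":10,"dz":0,"rx":0,"ry":0,"rz":0}
    - {"dx":2.5,"dy":28,"dz":0,"rx":0,"ry":0,"rz":0}
    - {"dx":5,"dy":50,"dz":0,"rx":0,"ry":0,"rz":0.005}
    - {"dx":7,"dy":75,"dz":0,"rx":0,"ry":0,"rz":0.005}
    - {"dx":9,"dy":100,"dz":0,"rx":0,"ry":0,"rz":0.01}
    - {"dx":11,"dy":125,"dz":0,"rx":0,"ry":0,"rz":0.01}
    - {"dx":14,"dy":150,"dz":0,"rx":0,"ry":0,"rz":0.01}
    - {"dx":16,"dy":175,"dz":0,"rx":0,"ry":0,"rz":0.015}
    - {"dx":18,"dy":200,"dz":0,"rx":0,"ry":0,"rz":0.015}
    - {"dx":20,"dy":225,"dz":0,"rx":0,"ry":0,"rz":0.016}
    - {"dx":23,"dy":250,"dz":0,"rx":0,"ry":0,"rz":0.016}
    - {"dx":25,"dy":270,"dz":0,"rx":0,"ry":0,"rz":0.016}
    - {"dx":26,"dy":283,"dz":0,"rx":0,"ry":0,"rz":0.016}
    - {"dx":26,"dy":290,"dz":0,"rx":0,"ry":0,"rz":0.016}
    - {"dx":26,"dy":290,"dz":0,"rx":0,"ry":0,"rz":0.016}
    - {"dx":26,"dy":290,"dz":0,"rx":0,"ry":0,"rz":0.016}
    - {"dx":26,"dy":290,"dz":0,"rx":0,"ry":0,"rz":0.016}
    - {"dx":26,"dy":290,"dz":0,"rx":0,"ry":0,"rz":0.016}

```text
time: 12.45
tcp_pos: [0.515, -0.2699, 0.11]
tcp_rot: [-0.0, 1.0, 0.023, 0.0]
force: [1.5, -0.6, -2.5]
finger_gap: 0.618
grasp_force: 30.0
```

Run:
```python
from h import *
from bench import cams
c=cams.snapshot("side");np.savez("side3.npz",**c)
delta([.5145,-.2709,.0365],.044)
b=(360,100,520,240);k=4;im=cv2.resize(c["img"][b[1]:b[3],b[0]:b[2],::-1],None,fx=k,fy=k,interpolation=cv2.INTER_CUBIC)
mk=lambda P,col:[cv2.circle(im,tuple(np.int32(((p-[b[0],b[1]]+.5)*k))),4,col,1) for p in proj(c,P)]
from bench import telemetry
p=telemetry.read_state()["tcp_pos"]
mk(box(p[0],p[1],.044,p[2]-.003,p[2]+.017,.082,.054),(0,255,0))   # carrier as held
R=Ro.from_euler("z",.044).as_matrix()
mk(np.array([[-60,63.8,52],[-60,-63.8,52],[-155,-63.8,52],[-155,63.8,52],[39,20,33],[39,-20,33],[-39,20,33],[-39,-20,33]])/1e3@R.T+[.5145,-.2709,0],(255,255,0))
cv2.imwrite("pics/p4.png",im)
```

```text
t 12.5 tcp [ 0.515  -0.2701  0.1101] d mm [-0.5  0.8 73.6] r [-0.    -0.     0.001]
```

View pics/p4.png

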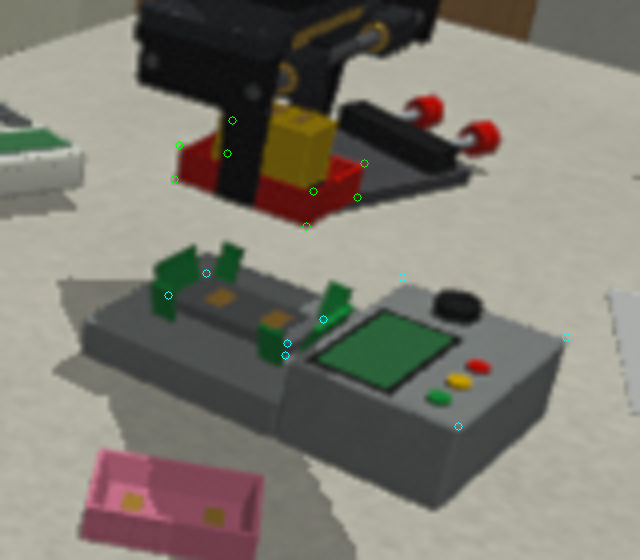

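The side view confirms the carrier is held with the battery in it: its corners match the projection. The brass pads at (220,297) and (275,319) have their midpoint on the projected bay centre (246,308), with matching slope. Lowering now.

Request:
carry_out:
  targets:
    - {"dx":-0.5,"dy":0.5,"dz":8,"rx":0,"ry":0,"rz":0}
    - {"dx":-0.5,"dy":0.5,"dz":20,"rx":0,"ry":0,"rz":0}
    - {"dx":-0.5,"dy":0.5,"dz":32,"rx":0,"ry":0,"rz":0}
    - {"dx":-0.5,"dy":0.5,"dz":42,"rx":0,"ry":0,"rz":0}
    - {"dx":-0.5,"dy":0.5,"dz":50,"rx":0,"ry":0,"rz":0}
    - {"dx":-0.5,"dy":0.5,"dz":56,"rx":0,"ry":0,"rz":0}
    - {"dx":-0.5,"dy":0.5,"dz":61,"rx":0,"ry":0,"rz":0}
    - {"dx":-0.5,"dy":0.5,"dz":65,"rx":0,"ry":0,"rz":0}
    - {"dx":-0.5,"dy":0.5,"dz":68,"rx":0,"ry":0,"rz":0}
    - {"dx":-0.5,"dy":0.5,"dz":70,"rx":0,"ry":0,"rz":0}
    - {"dx":-0.5,"dy":0.5,"dz":70,"rx":0,"ry":0,"rz":0}

```text
time: 13.6
tcp_pos: [0.5143, -0.2713, 0.0399]
tcp_rot: [-0.0, 1.0, 0.022, -0.0]
force: [-0.0, 0.7, -3.3]
finger_gap: 0.619
grasp_force: 30.0
```

Request:
carry_out:
  targets:
    - {"dx":0,"dy":0,"dz":1,"rx":0,"ry":0,"rz":0}
    - {"dx":0,"dy":0,"dz":2,"rx":0,"ry":0,"rz":0}
    - {"dx":0,"dy":0,"dz":3,"rx":0,"ry":0,"rz":0}
    - {"dx":0,"dy":0,"dz":3.5,"rx":0,"ry":0,"rz":0}
    - {"dx":0,"dy":0,"dz":3.5,"rx":0,"ry":0,"rz":0}

```text
time: 14.1
tcp_pos: [0.5142, -0.2714, 0.0364]
tcp_rot: [-0.0, 1.0, 0.022, -0.0]
force: [0.7, 0.5, -2.6]
finger_gap: 0.618
grasp_force: 30.0
```

Not yet in contact. I'll go 1 mm further, then check the force.

Request:
carry_out:
  targets:
    - {"dx":0,"dy":0,"dz":0.5,"rx":0,"ry":0,"rz":0}
    - {"dx":0,"dy":0,"dz":1,"rx":0,"ry":0,"rz":0}
    - {"dx":0,"dy":0,"dz":1,"rx":0,"ry":0,"rz":0}

```text
time: 14.4
tcp_pos: [0.5144, -0.2714, 0.0361]
tcp_rot: [-0.0, 1.0, 0.022, 0.0]
force: [-2.9, 2.1, 5.8]
finger_gap: 0.619
grasp_force: 30.0
```

The carrier touched at the expected height (underside at 33 mm). Release and retreat.

Request:
carry_out:
  targets:
    - {"dx":0,"dy":0,"dz":0,"rx":0,"ry":0,"rz":0}
    - {"dx":0,"dy":0,"dz":0,"rx":0,"ry":0,"rz":0}
    - {"dx":0,"dy":0,"dz":0,"rx":0,"ry":0,"rz":0}
    - {"dx":0,"dy":0,"dz":0,"rx":0,"ry":0,"rz":0}
    - {"dx":0,"dy":0,"dz":0,"rx":0,"ry":0,"rz":0}
    - {"dx":0,"dy":0,"dz":0,"rx":0,"ry":0,"rz":0}
    - {"dx":0,"dy":0,"dz":0,"rx":0,"ry":0,"rz":0}
    - {"dx":0,"dy":0,"dz":0,"rx":0,"ry":0,"rz":0}
  jaw: 1

```text
time: 15.2
tcp_pos: [0.5143, -0.2714, 0.0355]
tcp_rot: [-0.0, 1.0, 0.022, 0.0]
force: [-0.0, 0.2, -0.1]
finger_gap: 1.0
grasp_force: 0.0
```

Request:
carry_out:
  targets:
    - {"dx":0,"dy":0,"dz":-8,"rx":0,"ry":0,"rz":0}
    - {"dx":0,"dy":0,"dz":-25,"rx":0,"ry":0,"rz":0}
    - {"dx":0,"dy":0,"dz":-50,"rx":0,"ry":0,"rz":0}
    - {"dx":0,"dy":0,"dz":-80,"rx":0,"ry":0,"rz":0}
    - {"dx":0,"dy":0,"dz":-110,"rx":0,"ry":0,"rz":0}
    - {"dx":0,"dy":-40,"dz":-130,"rx":0,"ry":0,"rz":0}
    - {"dx":0,"dy":-80,"dz":-130,"rx":0,"ry":0,"rz":0}
    - {"dx":0,"dy":-120,"dz":-130,"rx":0,"ry":0,"rz":0}
    - {"dx":0,"dy":-160,"dz":-130,"rx":0,"ry":0,"rz":0}
    - {"dx":0,"dy":-200,"dz":-130,"rx":0,"ry":0,"rz":0}
    - {"dx":0,"dy":-240,"dz":-130,"rx":0,"ry":0,"rz":0}
    - {"dx":0,"dy":-260,"dz":-130,"rx":0,"ry":0,"rz":0}
    - {"dx":0,"dy":-260,"dz":-130,"rx":0,"ry":0,"rz":0}
    - {"dx":0,"dy":-260,"dz":-130,"rx":0,"ry":0,"rz":0}

```text
time: 16.6
tcp_pos: [0.5032, -0.0122, 0.1665]
tcp_rot: [-0.0, 1.0, 0.022, 0.001]
force: [-0.4, -0.5, -0.2]
finger_gap: 0.997
grasp_force: 0.0
```

Run:
```python
from h import *
from bench import cams
o=[]
for n,b in(("top",(400,165,500,295)),("side",(370,110,510,240))):
    c=cams.snapshot(n);im=cv2.resize(c["img"][b[1]:b[3],b[0]:b[2],::-1],None,fx=3.3,fy=3.3,interpolation=cv2.INTER_CUBIC)
    for P,col in((box(.5144,-.2714,.044,.033,.053,.082,.054),(0,255,0)),(box(.5144,-.2714,.044,.039,.079,.056,.028),(255,255,0))):
        for p in proj(c,P):cv2.circle(im,tuple(np.int32((p-[b[0],b[1]]+.5)*3.3)),3,col,1)
    o.append(im)
cv2.imwrite("pics/p5.png",np.hstack(o))
```

```text
(no output)
```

View pics/p5.png

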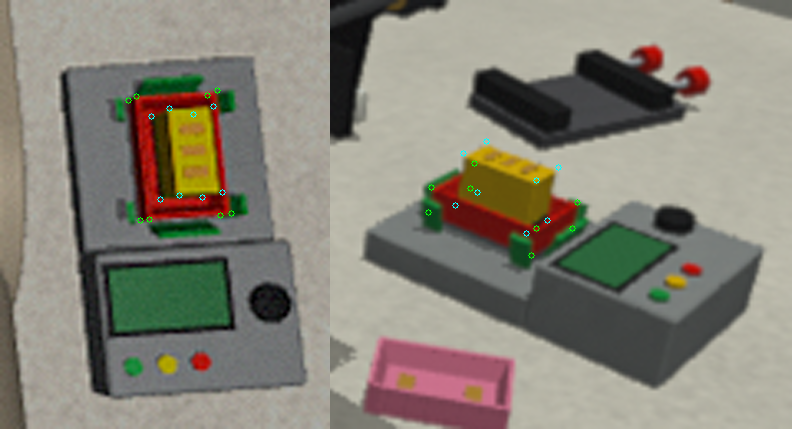

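Both views show the carrier flat between the guides, with its corners on the projected outline. The battery is upright inside it, and the gripper is clear.

```bash
python3 -c "
from bench import ticket
print(ticket.finish_job())"
```

```text
the job is handed in; nothing more can be done
None
```

I stood the yellow battery in the red carrier, fitted the carrier into the tester bay, let go and handed the job in at about 17 s; the final pictures show it seated flat between the guides, but no verdict was returned.

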